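# Post a dried soil sample through the dry cabinet's gravity flap

## Task

The soil sample in its steel ring has to go into the dry cabinet. Without gripping or lifting it, push it gently with your fingertips across the feed deck and in through the hanging flap until it slides down the chute inside, then draw your fingers back out so that the flap falls shut behind it. The aluminium tin beside it on the deck, and everything else on the bench, stay where they are.

Things in the scene. Friction and masses are not known exactly. Their poses are not given: they have to be found in the camera images.
- cabinet: White dry cabinet with a raised feed deck before it, one fixed piece. Origin on the worktop straight below the closed flap, mid-width; x points inward (the way the sample is pushed), y left, z up; the mm values in all entries are in this frame. White housing: x -1 to 130, y -75 to 75, top (clear cover) at z = 120, four nuts on it up to z = 129.
- deck (a point): Middle of the steel feed deck's top: cabinet x = -100, y = 0, z = 55 mm. Flat bare metal from x = -175 (open front edge) to x = 10, y = -150 to 150, with 8 mm high lips along its left and right edges.
- doorway (a point): Middle of the doorway at deck level: cabinet x = 0, y = 0, z = 55 mm. 92 wide (y -46 to 46), open up to the hinge rod's underside at z = 108. Hinge brackets jut 14 forward at its upper corners (|y| 47 to 58, z 103 to 117). Two steel guide plates, 24 high above the deck, flare from |y| = 46 at x = -3 to |y| = 75 at x = -45.
- chute_foot (a point): Foot of the chute inside, at the rubber buffer: cabinet x = 109, y = 0, z = 10 mm. Behind the flap the deck stays level to x = 10; there a slippery chute, 91 wide, begins and falls at 25 degrees to the buffer. The sample slides down by itself once its middle is past x = 10 and rests against the buffer, tilted 25 degrees, its origin near x = 75, z = 24.
- flap (a joint): The aluminium flap in the doorway, 86 mm wide, hung from the rod across the top of the doorway (axis at cabinet x = 0, z = 111 mm), its slippery white bead of a lower edge at z = 58 mm; 70 g, hangs freely. 0 = shut, hanging vertically; grows to 1.35 rad as its lower edge swings inward. It cannot swing outward. It falls shut by its own weight as soon as nothing holds it up.
- sample: The soil sample: a grey steel ring packed full of brown soil, solid, 49 mm diameter, 28 mm high, 0.15 to 0.3 kg; origin at the centre of its underside, z axis up. It stands on the deck to the left or right of the doorway's middle line.
- tin: Closed plain aluminium moisture tin, 50 mm diameter, 27 mm high, standing on the deck on the other side from the sample; not to be disturbed. Origin at the centre of its underside.
- tin_a: Another closed aluminium tin, 57 mm diameter, 31 mm high, on the grey tray left of the cabinet; not needed. Origin at the centre of its underside.
- empty_ring: Empty rusty-brown steel ring, 51 mm diameter, 30 mm high, on the same tray; not needed. Origin at the centre of its underside.
- tape: Roll of black tape, 62 mm across, 19 mm high, lying flat on the worktop right of the cabinet; not needed. Origin at the centre of its underside.
Things that resemble listed ones, but are neither listed nor needed, are in the scene too. Leave any purple or yellow look-alike of the sample alone.

How it is judged:
On the way, in this order (a step that is already met when the one before it is completed fails the run):
1. the fingers, touching the sample, push it into the doorway, and the flap stands open (value of joint flap above 0.3 rad and contact force between the fingers and sample above 0.03 N and x of sample in the frame of cabinet between -0.03 and 0.04 m and height (world z) of sample above 0.03 m), for 0.02 s.
2. the sample lies down in the cabinet and the flap has fallen shut (value of joint flap below 0.06 rad and x of sample in the frame of cabinet above 0.06 m), for 0.2 s.
At the end, for the whole second after the job is handed in: The sample lies at rest, soil side up, at the bottom of the chute inside the cabinet (its origin 60 to 110 mm behind the flap and less than 45 mm above the worktop), the flap hangs shut (within 0.06 rad), and the tin on the deck is within 20 mm of where it stood (all of step 2 and x of sample in the frame of cabinet below 0.11 m and y of sample in the frame of cabinet between -0.05 and 0.05 m and height (world z) of sample below 0.045 m and angle between sample's own z axis and vertical below 0.7 rad and linear speed of sample below 0.02 m/s and distance of tin from where it was at the start of the episode below 0.02 m); the robot touches nothing.
It fails at once if the sample is lifted off the deck (origin more than 12 mm above the deck) (height (world z) of sample above 0.067 m).
It fails at once if the sample is squeezed or rammed (fingers on it with more than 20 N) (contact force between the fingers and sample above 20 N).
It fails at once if the sample is tipped over (angle between sample's own z axis and vertical above 1 rad).
It fails at once if the tin on the deck is displaced by more than 20 mm (distance of tin from where it was at the start of the episode above 0.02 m).
It fails at once if another loose thing on the bench is displaced by more than 20 mm (distance of any of tin_a, empty_ring, tape from where it was at the start of the episode above 0.02 m).
It also fails if it takes over 51 s, if anything falls off the work surface, if the arm or the gripper's body presses on something with over 40 N, if the wrist force passes 120 N, or if a joint passes its speed limit or range.

## Robot

A 6-joint arm with a two-finger parallel gripper is mounted at the origin on a cart in front of the work surface, level with it; the furniture and walls round the work are solid. World frame = base frame: x ahead of the robot, y to its left, z up, the work surface at z = 0. Lengths are in m, angles in rad, forces in N, time in s.
With the tool pointing down it reaches from about 0.3 to 0.775 m from the base axis. Payload 14.6 kg.
Tool frame: the origin (TCP) lies between the finger pads; the fingertips stand 22 mm ahead of it and the grasp point (between the pads) lies 3 mm ahead of it; z points along the fingers, y is the line along which they close (so a half turn about z gives the same grasp; the last joint's range is limited). The gripper opens to 94 mm and grips with 3 to 60 N. Pads are 16 mm wide; open, the fingers measure 119 mm over their backs; the gripper's body (75 mm by 177 mm) begins 78 mm behind the grasp point.
Start: joints at [-1.251, 0.3, 1.521, -0, 1.321, -0.067], TCP at [0.207, -0.509, 0.227] pointing down, gripper open.
Joint ranges: [-3.03, 3.03], [-0.79, 2.21], [0.23, 2.52], [-1.04, 4.18], [0, 3.07], [-2.55, 2.55]. Speed limits (rad/s): [2.22, 2.22, 2.57, 3.14, 3.14, 3.14].

## Interface

Orientations are given as a rotation vector (axis times angle).
In Python, from plant import state, viewer, workorder gives the robot as it stands.
- The arm moves only by the tool send_rows, never from a script. Its argument "targets" is a list of rows, each a list of 3 entries, a list of its own where there are three numbers: the shift along the tool's x, y, z in cm, then the turn, a rotation vector about the tool's x, y, z in units of 5 degrees (1.0 is 5 degrees), then the finger opening in cm, from 0 to 9.4. In form: [[[dx, dy, dz], [wx, wy, wz], claw], ...]. A call has 1 to 12 rows; each row shifts and turns the commanded pose from where the row before left it, along the tool's axes as they then stand; what a row does not reach is not made up. A row lasts 1/8 s, in which the tool goes at most 62.5 mm and 10.7 degrees, less where a joint would pass 70% of its speed; a pose out of reach is approached as far as the arm can. A call is refused whole if a number of a shift passes 6.25 or a number of a turn 1, either way. A call with a gripper value outside its range is refused whole. The fingers move at their own pace and stop on an object; "newtons" is the grip in N (left out, the last holds). Time passes only in rows, so rows that do not move let the fingers close. It gives the time, the measured TCP pose, the force, the opening and the grip force at its end, in the units of the state.
- state(): the state, without advancing time (a new reading comes with each control period).
- viewer.get_image(name): name is "scene" or "top"; returns (picture, depth): 480x640x3 uint8, red, green, blue; 480x640 float32, m along the optical axis (not along the pixel's ray), 0 where there is no reading.
- viewer.camera_info(name): a dict with "intrinsics" (3x3 intrinsics, pixels), "k1" (the pictures are not rectified: a ray, as slopes to the right and down, at radius r is drawn at 1 + k1 r^2 times it, then the intrinsics apply), "R" (3x3) and "t" (3): a world point X has camera coordinates R X + t. Camera axes: x right, y down, z forward; pixel columns grow to the right and rows downward; lengths in m; the calibration is good to about 2 mm. A picture is of the moment at which its call begins. camera_info takes no time and is no camera call.
- workorder.finish_job(): hands the job in; it is judged then, once.
Trained networks look in the newest picture that a camera, given by its name, has taken for a name from the list of things; names that differ only in an ending like _2 or _b are one class to them, and where a whole thing is asked for, a point or a joint stands for the part that bears it (a point fixed in the world has none). Each returns a list of dicts, best first, with "confidence" (0 to 1); they miss things now and then, are a little off and sometimes report something else, mostly with a low value. They report only what shows in the picture. A call takes as long as a camera call. They do not tell look-alikes from the thing itself.
- viewer.regions_of(camera, query): "pixels" (480x640 bool, what is visible of it) and "box" ([left, top, width, height] in pixels, round what is visible of it).
- viewer.spot_point(camera, query): "centre" ([row, column] in pixels: a listed point, or the origin of a listed thing).
The state is a dict: "time_s": time; "joints": joint angles; "dq": joint speeds; "tau": joint torques, N m; "ee_pos": TCP position; "orientation": TCP orientation; "force": force on the tool from outside, world axes, zero at the start; "wrist_torque": the same for the moment, N m; "width": finger opening in m; "finger_force": force on a finger pad.
Only numpy, scipy, OpenCV 4.12 (cv2) and the standard library are available. Lean on these libraries where they do the work, as an engineer would, in place of code of your own. Each camera call takes 0.05 s, during which the arm holds its last target. There are 200 camera calls.

## Working session

There is one attempt and no reset: what is moved stays moved. The work goes in short steps, Python scripts to look and compute and a tool call to move; the robot and the scene stay as the last step left them, time stands still between calls to the robot, and variables do not carry over. Pictures are saved under pics/ and viewed, at most 10 in all, crops included, and the job is handed in when it is done.

Besides the shell and the picture viewer there is one more tool, called after "Request:" as name(argument=value, ...) on one line, values as JSON. send_rows: Moves the arm, as the interface text tells. Its arguments: {"type":"object","properties":{"targets":{"type":"array","items":{"type":"array"}},"newtons":{"type":"number"}},"required":["targets"]}

```bash
mkdir -p pics; ls; cat > h.py <<'E'
import numpy as np, cv2
from plant import state, viewer, workorder
def ray(cam,px):  # px: (col,row)
    i=viewer.camera_info(cam);K=np.array(i["intrinsics"]);k=i["k1"]
    n=cv2.undistortPoints(np.array([[px]],float),K,np.array([k,0,0,0.]))[0,0]
    R=np.array(i["R"]);t=np.array(i["t"]);return -R.T@t, R.T@np.array([n[0],n[1],1.])
def at_z(cam,px,z):
    c,d=ray(cam,px);return c+d*(z-c[2])/d[2]
def at_d(cam,px,depth):
    c,d=ray(cam,px);return c+d*depth
def proj(cam,X):
    i=viewer.camera_info(cam)
    p,_=cv2.projectPoints(np.array(X,float).reshape(-1,1,3),cv2.Rodrigues(np.array(i["R"]))[0],np.array(i["t"],float),np.array(i["intrinsics"]),np.array([i["k1"],0,0,0.]))
    return p[:,0]
E
python3 - <<'E'
from h import *
for c in("scene","top"):
    p,d=viewer.get_image(c);cv2.imwrite(f"pics/{c}0.png",p[:,:,::-1]);np.save(f"{c}_d.npy",d)
    i=viewer.camera_info(c);print(c,i["k1"],-np.array(i["R"]).T@np.array(i["t"]))
    for q in("deck","doorway","chute_foot","cabinet","sample","tin","tape"):
        for r in viewer.spot_point(c,q)[:4]:print(q,np.round(r["centre"],1),round(r["confidence"],2))
print(state())
E
```

```text
pics
scene -0.11110440565789716 [-0.36688265  1.08254572  0.90734703]
deck [241.4 347.8] 0.83
doorway [227.1 324.4] 0.77
chute_foot [228.4 302.1] 0.72
chute_foot [345.8 216.9] 0.48
cabinet [244.4 324.8] 0.66
cabinet [232.3 372.6] 0.51
sample [290.  304.3] 0.86
sample [307.1 316.4] 0.53
sample [233.2 368.7] 0.52
sample [344.  256.2] 0.18
tin [250.3 324.1] 0.7
tin [344.8 218.2] 0.66
top 0.027177848415409843 [-0.14170739 -0.23107668  1.3622318 ]
deck [258.9 352.9] 0.98
doorway [234.9 360.1] 0.79
cabinet [236.8 361.3] 0.78
sample [279.3 486.5] 0.72
sample [265. 382.] 0.56
sample [270.  181.5] 0.44
sample [257.3 274.8] 0.43
tin [244.6 171.8] 0.85
tin [247.  325.2] 0.64
tape [280.3 455.2] 0.51
{'time_s': 0.8, 'joints': array([-1.25059139e+00,  2.99891884e-01,  1.52101830e+00,  1.14023067e-06,
        1.32069454e+00, -6.66453186e-02]), 'dq': array([ 0.00060482,  0.00032   , -0.00116813, -0.00075934,  0.00037702,
        0.00064803]), 'tau': array([-9.65695872e-04, -5.31627274e+01, -3.52898920e+01,  7.08613778e-02,
        2.12858396e-02,  1.06911344e-05]), 'ee_pos': array([ 0.20746985, -0.50935165,  0.22744228]), 'orientation': array([-3.08299520e+00, -6.03878165e-01,  6.77195635e-07]), 'force': array([ 0.22119756, -0.12050299, -0.80148667]), 'wrist_torque': array([-0.01985932, -0.00131701, -0.05442752]), 'finger_force': 0.0, 'width': 0.09395898579533331}
```

View pics/top0.png

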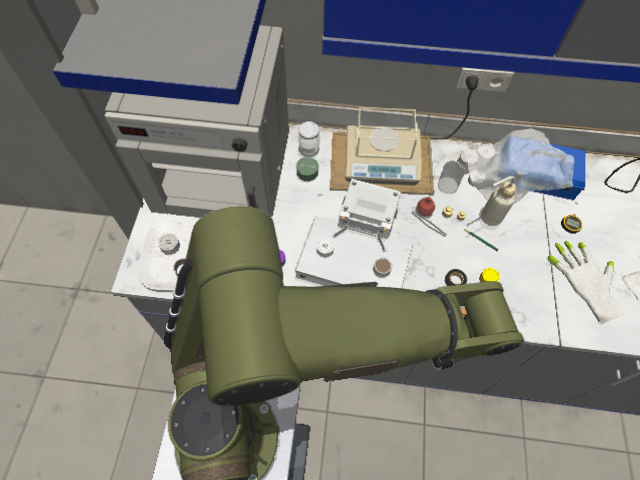

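View pics/scene0.png

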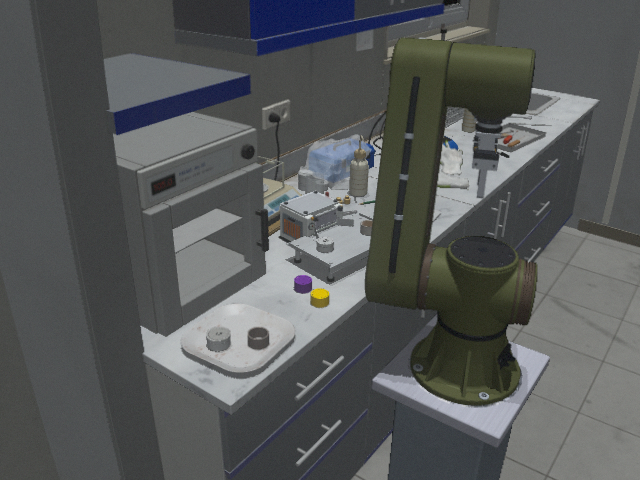

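Top view: the deck runs about (297-413, 218-290). The sample candidates are brown (265,382), purple (row 257, col 280), yellow (275,490) and dark (row 278, col 456). Only the brown-topped ring on the deck fits the description; the tin is at (row 247, col 325). I'll enlarge that area to confirm.

```bash
python3 - <<'E'
from h import *
p=cv2.imread("pics/top0.png");c=p[170:300,285:425]
cv2.imwrite("pics/crop0.png",cv2.resize(c,None,fx=5.6,fy=4.6*1.0,interpolation=cv2.INTER_CUBIC) if 0 else cv2.resize(c,None,fx=4.5,fy=4.5,interpolation=cv2.INTER_CUBIC))
d=np.load("top_d.npy")
for q in("sample","tin"):
    for r in viewer.regions_of("top",q)[:4]:
        m=r["pixels"];v,u=np.nonzero(m);z=np.median(d[m]);print(q,r["box"],round(r["confidence"],2),m.sum(),np.round(at_d("top",(u.mean(),v.mean()),z),4))
# deck plane height check & orientation from depth cloud
vs,us=np.mgrid[170:300,285:425];P=[]
i=viewer.camera_info("top");K=np.array(i["intrinsics"])
n=cv2.undistortPoints(np.stack([us.ravel(),vs.ravel()],1).astype(float)[:,None],K,np.array([i["k1"],0,0,0.]))[:,0]
X=(np.c_[n,np.ones(len(n))]*d[170:300,285:425].ravel()[:,None]-np.array(i["t"]))@np.array(i["R"])
np.save("X.npy",X.reshape(130,140,3))
for a,b in((.045,.062),(.112,.126)):
    s=((X[:,2]>a)&(X[:,2]<b)).reshape(130,140).astype(np.uint8)
    nl,lab,st,ce=cv2.connectedComponentsWithStats(s);k=1+st[1:,4].argmax()
    Y=X[(lab==k).ravel()];r=cv2.minAreaRect(Y[:,:2].astype(np.float32)*1000);print(a,len(Y),np.median(Y[:,2]),r,cv2.boxPoints(r).round(0).tolist())
for q in("deck","doorway"):
    r=viewer.spot_point("top",q)[0]["centre"];print(q,at_z("top",(r[1],r[0]),.055))
E
```

```text
sample [377.4, 256.3, 15.1, 22.6] 0.66 302 [ 0.4739 -0.3475  0.0798]
sample [478.1, 269.4, 20.6, 15.9] 0.52 200 [ 0.5117 -0.6535  0.0277]
sample [278.8, 250.7, 8.8, 11.8] 0.4 46 [ 0.4939 -0.0639  0.0252]
tin [161.5, 233.5, 17.9, 19.2] 0.88 352 [0.496  0.2721 0.031 ]
tin [314.7, 237.5, 19.2, 18.4] 0.52 263 [ 0.5169 -0.1823  0.0783]
0.045 4960 0.054599902553841125 ((518.83349609375, -271.4571533203125), (299.68310546875, 205.02589416503906), 79.50930786132812) [[391.0, -400.0], [592.0, -437.0], [647.0, -143.0], [445.0, -105.0]]
0.112 1848 0.11914235959611809 ((648.7396850585938, -295.9956359863281), (148.36317443847656, 146.1233367919922), 79.11398315429688) [[563.0, -355.0], [706.0, -383.0], [734.0, -237.0], [591.0, -209.0]]
deck [ 0.50107331 -0.2645064   0.055     ]
doorway [ 0.58082236 -0.27857888  0.055     ]
```

View pics/crop0.png

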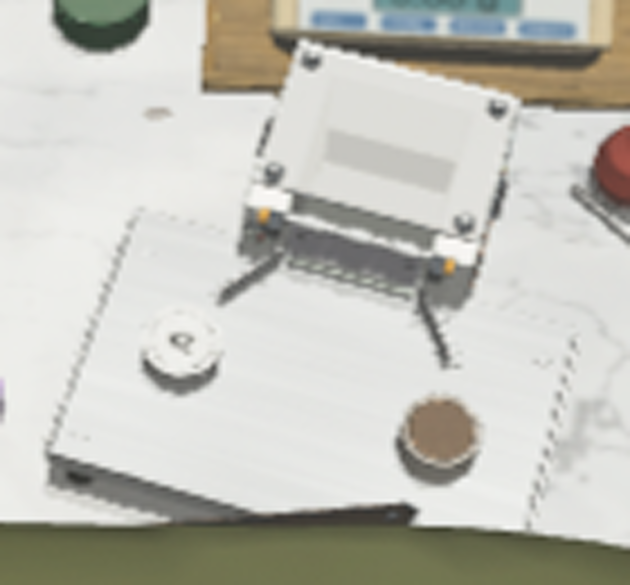

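The enlarged crop shows the brown-soil ring at crop (440,432), the sample, on the right of the deck. The plain tin is at (182,343) on the left and the flap doorway is between the guides. Next I'll refine the cabinet frame.

```bash
python3 - <<'E'
from h import *
X=np.load("X.npy").reshape(-1,3)
for yaw in(-10.3,-10.6,-10.9):
    a=np.radians(yaw);R=np.array([[np.cos(a),-np.sin(a)],[np.sin(a),np.cos(a)]])
    L=X[:,:2]@R*1000
    roof=L[(X[:,2]>.116)&(X[:,2]<.124)&(abs(L[:,1]+172)<90)&(L[:,0]>600)]
    print(yaw,"roof back/front near mid",[ (np.percentile(roof[abs(roof[:,1]+172+o)<12,0],[1,99])).round(1).tolist() for o in(-50,0,50)],"lat",[np.percentile(roof[abs(roof[:,0]-q)<12,1],[0,100]).round(1).tolist() for q in (670,700,740)])
    dk=L[(X[:,2]>.050)&(X[:,2]<.066)]
    print("  deck lat",[np.percentile(dk[abs(dk[:,0]-q)<15,1],[0,100]).round(1).tolist() for q in (480,540,590)], "front",[dk[abs(dk[:,1]+172+o)<8,0].min().round(1) for o in (-140,-120,-100)])
def loc(px,z):
    w=at_z("top",(285+px[0]/4.5,170+px[1]/4.5),z)[:2]*1000;return w.round(1),(w@R2).round(1)
a=np.radians(-10.6);R2=np.array([[np.cos(a),-np.sin(a)],[np.sin(a),np.cos(a)]])
for n,px,z in(("frontleft",(52,455),.055),("roofBL",(298,40),.12),("roofBR",(520,98),.12),("backL deck lip",(140,212),.063),("samp top",(440,432),.083),("tin top",(182,340),.082)):print(n,*loc(px,z))
E
```

```text
-10.3 roof back/front near mid [[620.9, 759.1], [632.1, 757.3], [627.5, 759.3]] lat [[-248.1, -102.3], [-248.3, -102.8], [-249.4, -103.0]]
  deck lat [[-321.7, -24.2], [-324.1, -25.7], [-324.3, -24.9]] front [np.float64(459.2), np.float64(457.9), np.float64(458.2)]
-10.6 roof back/front near mid [[621.5, 759.3], [633.0, 758.3], [628.1, 760.5]] lat [[-244.6, -98.8], [-244.7, -99.1], [-245.6, -99.0]]
  deck lat [[-301.1, -21.7], [-321.2, -22.8], [-321.2, -21.8]] front [np.float64(459.4), np.float64(458.2), np.float64(458.6)]
-10.9 roof back/front near mid [[622.2, 760.6], [633.9, 759.1], [629.3, 761.7]] lat [[-241.1, -95.2], [-241.0, -95.5], [-241.7, -96.2]]
  deck lat [[-295.9, -19.2], [-318.3, -20.0], [-318.1, -18.7]] front [np.float64(459.1), np.float64(458.5), np.float64(459.0)]
frontleft [ 443.8 -111.6] [456.8 -28. ]
roofBL [ 728.8 -235.2] [759.7 -97.1]
roofBR [ 701.7 -381.4] [ 759.9 -245.8]
backL deck lip [ 619.7 -144.9] [635.7 -28.4]
samp top [ 476.  -347.3] [ 531.7 -253.8]
tin top [ 519.7 -183.5] [544.5 -84.8]
```

Request:
send_rows(targets=[[[0,0,0],[0,0,-1],3],[[0,0,0],[0,0,-1],3],[[0,0,0],[0,0,-1],3],[[0,0,0],[0,0,-1],3],[[0,0,0],[0,0,-1],3],[[0,0,0],[0,0,-1],3],[[0,0,0],[0,0,-1],3],[[0,0,0],[0,0,-1],3],[[0,0,0],[0,0,-1],3],[[0,0,0],[0,0,-1],3],[[0,0,0],[0,0,-1],3],[[0,0,0],[0,0,-0.44],3]])

```text
time_s: 2.5
ee_pos: [0.2075, -0.5094, 0.2275]
orientation: [2.416, 2.008, -0.0]
force: [-0.5, 0.6, 0.2]
width: 0.0299
finger_force: 0.0
```

```bash
cat >> h.py <<'E'
from scipy.spatial.transform import Rotation as Ro
A=np.radians(-10.6);O=np.array([.5896,-.2852,0]);C=Ro.from_euler('z',A)
def goal(x,y,z,yaw,tilt=0):
    """tip centre at cabinet mm; tool x along cabinet yaw (deg); tilt = tips forward. -> TCP world pos, Rotation"""
    R=C*Ro.from_euler('z',yaw,degrees=True)*Ro.from_euler('x',180,degrees=True)*Ro.from_euler('y',tilt,degrees=True)
    return O+C.apply(np.array([x,y,z])/1000)-R.apply([0,0,.022]),R
def now():
    s=state();R=Ro.from_rotvec(s["orientation"]);p=s["ee_pos"]+R.apply([0,0,.022])
    c=C.inv().apply(p-O)*1000;e=(C.inv()*R).as_matrix()
    print("t",round(s["time_s"],2),"tip cab",c.round(1),"toolx",e[:,0].round(3),"toolz",e[:,2].round(3),"F",s["force"].round(2),"w",round(s["width"],4),"q",s["joints"].round(2));return s["ee_pos"],R
def delta(*a):
    p,R=now();g,G=goal(*a);d=(R.inv()*G).as_rotvec(degrees=True)
    print("shift now-tool cm",(R.inv().apply(g-p)*100).round(2),"shift goal-tool cm",(G.inv().apply(g-p)*100).round(2),"turn u",(d/5).round(2))
E
python3 - <<'E'
from h import *
delta(-100,-128,120,90)
E
```

```text
t 2.5 tip cab [-334.4 -290.7  205.5] toolx [-0.001  1.    -0.   ] toolz [ 0. -0. -1.] F [-0.47  0.55  0.22] w 0.0299 q [-1.25  0.3   1.52  0.    1.32 -1.07]
shift now-tool cm [16.23 23.46  8.55] shift goal-tool cm [16.26 23.44  8.55] turn u [0.   0.   0.02]
```

Request:
send_rows(targets=[[[1.6,2.3,0],[0,0,0],3],[[1.6,2.3,0],[0,0,0],3],[[1.6,2.3,0],[0,0,0],3],[[1.6,2.3,0],[0,0,0],3],[[1.6,2.3,0.5],[0,0,0],3],[[1.6,2.3,1],[0,0,0],3],[[1.6,2.3,1.5],[0,0,0],3],[[1.6,2.3,1.5],[0,0,0],3],[[1.6,2.3,1.5],[0,0,0],3],[[1.6,2.3,1.5],[0,0,0],3],[[0.25,0.45,1],[0,0,0],3],[[0,0,0],[0,0,0],3]])

```text
time_s: 4.0
ee_pos: [0.4675, -0.3929, 0.1417]
orientation: [-2.417, -2.005, 0.0]
force: [-0.6, -0.2, 0.3]
width: 0.0302
finger_force: 0.0
```

```bash
python3 - <<'E'
from h import *
delta(-100,-128,64,90)
p,d=viewer.get_image("top");q,_=viewer.get_image("scene")
a=cv2.resize(p[170:320,270:440],(425,375));b=cv2.resize(q[180:330,270:440],(425,375)) 
cv2.imwrite("pics/s1.png",np.hstack([a,b])[:,:,::-1][:, :800])
for r in viewer.regions_of("top","sample")[:3]:
    m=r["pixels"];v,u=np.nonzero(m);w=at_d("top",(u.mean(),v.mean()),np.median(d[m]));print(r["box"],r["confidence"],w.round(4),(C.inv().apply(w-O)*1000).round(1))
E
```

```text
t 4.0 tip cab [-100.3 -128.3  119.7] toolx [0.    1.    0.001] toolz [-0.001  0.001 -1.   ] F [-0.61 -0.19  0.26] w 0.0302 q [-0.76  0.51  1.43 -0.    1.2  -0.57]
shift now-tool cm [0.03 0.03 5.57] shift goal-tool cm [0.03 0.02 5.57] turn u [-0.01 -0.01 -0.01]
[479.2, 268.6, 21.1, 20.0] 0.78 [ 0.5075 -0.6534  0.0246] [ -13.  -377.1   24.6]
[376.0, 264.2, 12.1, 14.2] 0.45 [ 0.4599 -0.3501  0.0776] [-115.5  -87.6   77.6]
```

View pics/s1.png

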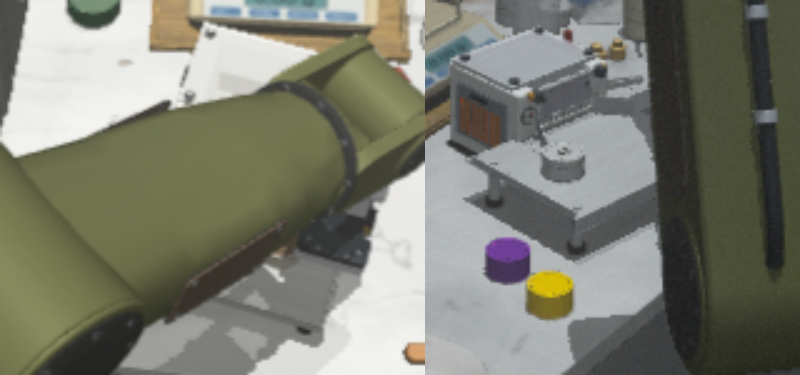

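The left half shows the arm over the deck with the sample mostly hidden beneath it. The right half shows the tin at (563,160) undisturbed. The measured pose from before still holds, so I'll descend beside the sample and push it left.

Request:
send_rows(targets=[[[0,0,1],[0,0,0],3],[[0,0,1],[0,0,0],3],[[0,0,1],[0,0,0],3],[[0,0,1],[0,0,0],3],[[0,0,1],[0,0,0],3],[[0,0,0.55],[0,0,0],3],[[0.4,0,0],[0,0,0],3],[[0.4,0,0],[0,0,0],3],[[0.4,0,0],[0,0,0],3],[[0.4,0,0],[0,0,0],3],[[0.4,0,0],[0,0,0],3],[[0.4,0,0],[0,0,0],3]])

```text
time_s: 5.65
ee_pos: [0.4725, -0.3692, 0.0871]
orientation: [2.417, 2.006, -0.0]
force: [-0.2, -0.8, 0.2]
width: 0.03
finger_force: 0.5
```

```bash
python3 - <<'E'
from h import *
delta(-100,-27,64,90)
E
```

```text
t 5.65 tip cab [ -99.6 -104.1   65.1] toolx [ 0.001  1.    -0.   ] toolz [ 0. -0. -1.] F [-0.24 -0.84  0.15] w 0.03 q [-0.72  0.55  1.51 -0.    1.08 -0.54]
shift now-tool cm [ 7.71 -0.04  0.11] shift goal-tool cm [ 7.71 -0.04  0.11] turn u [ 0.    0.   -0.01]
```

Request:
send_rows(targets=[[[0.5,0,0],[0,0,0],3],[[0.5,0,0],[0,0,0],3],[[0.5,0,0],[0,0,0],3],[[0.5,0,0],[0,0,0],3],[[0.5,0,0],[0,0,0],3],[[0.5,0,0],[0,0,0],3],[[0.5,0,0],[0,0,0],3],[[0.5,0,0],[0,0,0],3],[[0.5,0,0],[0,0,0],3],[[0.5,0,0],[0,0,0],3],[[0.5,0,0],[0,0,0],3],[[0.5,0,0],[0,0,0],3]])

```text
time_s: 7.15
ee_pos: [0.4835, -0.3101, 0.087]
orientation: [-2.418, -2.006, -0.0]
force: [-0.5, -1.8, 1.3]
width: 0.0297
finger_force: 0.9
```

```bash
python3 - <<'E'
from h import *
delta(-100,-27,64,90)
E
```

```text
t 7.15 tip cab [-99.7 -43.9  65. ] toolx [0.001 1.    0.   ] toolz [-0.  0. -1.] F [-0.45 -1.79  1.27] w 0.0297 q [-0.63  0.5   1.59  0.    1.05 -0.45]
shift now-tool cm [ 1.69 -0.03  0.1 ] shift goal-tool cm [ 1.69 -0.03  0.1 ] turn u [-0.   -0.   -0.01]
```

Request:
send_rows(targets=[[[0.5,0,0],[0,0,0],3],[[0.5,0,0],[0,0,0],3],[[0.4,0,0],[0,0,0],3],[[0.25,0,0],[0,0,0],3],[[-0.5,0,0],[0,0,0],3],[[-1,0,0],[0,0,0],3],[[-1,0,0],[0,0,0],3],[[-1,0,-1],[0,0,0],3],[[-1,0,-2],[0,0,0],3],[[-1,0,-2],[0,0,0],3],[[0,0,-1],[0,0,0],3],[[0,0,0],[0,0,0],3]])

```text
time_s: 8.65
ee_pos: [0.4764, -0.3483, 0.1475]
orientation: [2.417, 2.005, 0.0]
force: [1.3, -0.4, 0.3]
width: 0.0304
finger_force: 0.0
```

```bash
python3 - <<'E'
from h import *
now()
p,d=viewer.get_image("top");q,e=viewer.get_image("scene")
a=cv2.resize(p[170:320,270:440],(425,375));b=cv2.resize(q[180:330,270:420],(375,375)) 
cv2.imwrite("pics/s2.png",np.hstack([a,b])[:,:,::-1])
for c,D in(("top",d),("scene",e)):
  for r in viewer.regions_of(c,"sample")[:3]:
    m=r["pixels"];v,u=np.nonzero(m);w=at_d(c,(u.mean(),v.mean()),np.median(D[m]));print(c,r["box"],round(r["confidence"],2),(C.inv().apply(w-O)*1000).round(1))
E
```

```text
t 8.65 tip cab [-99.6 -82.9 125.5] toolx [ 0.001  1.    -0.   ] toolz [ 0.001 -0.    -1.   ] F [ 1.28 -0.45  0.26] w 0.0304 q [-0.69  0.46  1.49  0.    1.19 -0.51]
top [478.1, 270.8, 21.0, 18.0] 0.57 [ -12.9 -378.3   25.2]
scene [308.1, 286.6, 22.8, 22.5] 0.77 [-225.1  240.5   21.8]
scene [291.7, 275.9, 20.6, 16.1] 0.59 [-146.1  227.2   22.3]
scene [343.1, 228.6, 17.0, 11.1] 0.56 [-109.9    8.8   76.7]
```

View pics/s2.png

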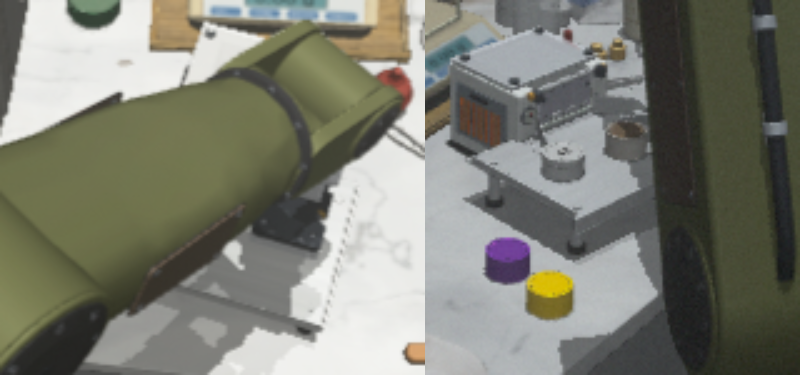

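```bash
python3 - <<'E'
from h import *
for n,px,z in(("samp",(350.8,230.8),.083),("tin",(270+138*.4,180+153*.4),.082)):
    print(n,(C.inv().apply(at_z("scene",px,z)-O)*1000).round(1))
delta(-150,0,125,0,20)
E
```

```text
samp [-98.5  -5.7  83. ]
tin [-93.4  93.3  82. ]
t 8.85 tip cab [-100.   -82.4  124.2] toolx [0.    1.    0.001] toolz [-0.001  0.001 -1.   ] F [-0.12  0.65  0.7 ] w 0.0301 q [-0.69  0.46  1.49  0.    1.19 -0.51]
shift now-tool cm [ 8.24 -5.76  0.06] shift goal-tool cm [-5.43 -8.24 -1.92] turn u [-3.15  3.14 17.79]
```

Request:
send_rows(targets=[[[0,0,0],[0,0,1],3],[[0,0,0],[0,0,1],3],[[0,0,0],[0,0,1],3],[[0,0,0],[0,0,1],3],[[0,0,0],[0,0,1],3],[[0,0,0],[0,0,1],3],[[0,0,0],[0,0,1],3],[[0,0,0],[0,0,1],3],[[0,0,0],[0,0,1],3],[[0,0,0],[0,0,1],3],[[0,0,0],[0,0,1],3],[[0,0,0],[0,0,1],3]])

```text
time_s: 10.35
ee_pos: [0.4762, -0.3479, 0.1463]
orientation: [-3.097, -0.524, 0.001]
force: [1.2, 0.2, -0.3]
width: 0.0299
finger_force: 0.0
```

Request:
send_rows(targets=[[[0,0,0],[0,0,1],3],[[0,0,0],[0,0,1],3],[[0,0,0],[0,0,1],3],[[0,0,0],[0,0,1],3],[[0,0,0],[0,0,1],3],[[0,0,0],[0,0,1],3],[[0,0,0],[0,1,0],3],[[0,0,0],[0,1,0],3],[[0,0,0],[0,1,0],3],[[0,0,0],[0,1,0],3],[[0,0,0],[0,0,0],3]])

```text
time_s: 11.72
ee_pos: [0.4756, -0.3479, 0.1464]
orientation: [3.05, -0.285, 0.536]
force: [-0.4, -0.3, -0.0]
width: 0.0297
finger_force: 0.0
```

```bash
python3 - <<'E'
from h import *
delta(-150,-3,125,0,20)
E
```

```text
t 11.72 tip cab [-93.1 -82.6 125.7] toolx [ 0.94  -0.001  0.341] toolz [ 0.341  0.    -0.94 ] F [-0.4  -0.34 -0.01] w 0.0297 q [-0.77  0.32  1.73  0.26  0.82  0.83]
shift now-tool cm [-5.39 -7.95 -1.87] shift goal-tool cm [-5.38 -7.96 -1.88] turn u [-0.    0.02 -0.02]
```

Request:
send_rows(targets=[[[-0.9,-1,-0.3],[0,0,0],3],[[-0.9,-1,-0.3],[0,0,0],3],[[-0.9,-1,-0.3],[0,0,0],3],[[-0.9,-1,-0.3],[0,0,0],3],[[-0.9,-1,-0.3],[0,0,0],3],[[-0.9,-1,-0.4],[0,0,0],3],[[0,-1,0],[0,0,0],3],[[0,-0.95,0],[0,0,0],3],[[-0.34,0,0.94],[0,0,0],3],[[-0.34,0,0.94],[0,0,0],3],[[-0.34,0,0.94],[0,0,0],3],[[0,0,0],[0,0,0],3]])

```text
time_s: 13.22
ee_pos: [0.4344, -0.2594, 0.1152]
orientation: [3.051, -0.285, 0.535]
force: [-0.6, -0.1, 0.1]
width: 0.0298
finger_force: 0.0
```

```bash
python3 - <<'E'
from h import *
delta(-150,-3,64,0,20)
p,d=viewer.get_image("top");q,e=viewer.get_image("scene")
a=cv2.resize(p[170:320,270:440],(425,375));b=cv2.resize(q[180:330,270:420],(375,375)) 
cv2.imwrite("pics/s3.png",np.hstack([a,b])[:,:,::-1])
E
```

```text
t 13.22 tip cab [-149.8   -3.2   94.5] toolx [ 0.94  -0.001  0.34 ] toolz [ 0.34   0.001 -0.94 ] F [-0.6  -0.05  0.11] w 0.0298 q [-0.69  0.19  1.98  0.27  0.68  0.88]
shift now-tool cm [-1.06 -0.02  2.86] shift goal-tool cm [-1.07 -0.02  2.86] turn u [-0.01  0.02 -0.01]
```

View pics/s3.png

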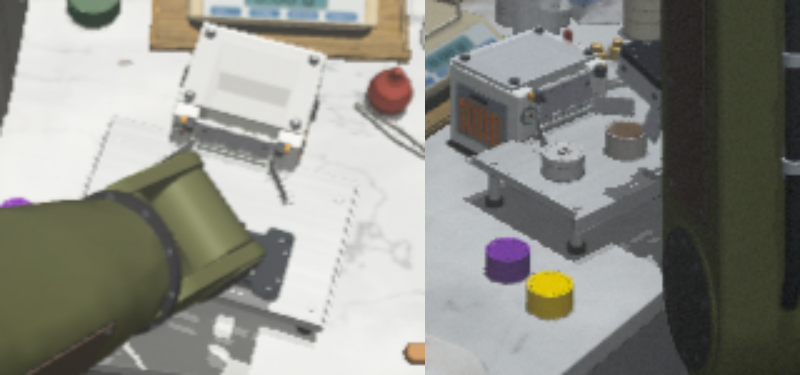

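The left half shows the wrist behind the sample and the doorway clear. On the right, the fingers at (650,120) stand just in front of the sample at (627,140), which is in line with the doorway; the tin at (563,160) is unmoved.

Request:
send_rows(targets=[[[-0.35,0,0.95],[0,0,0],3],[[-0.35,0,0.95],[0,0,0],3],[[-0.35,0,0.95],[0,0,0],3],[[0.38,0,0.14],[0,0,0],3],[[0.38,0,0.14],[0,0,0],3],[[0.38,0,0.14],[0,0,0],3],[[0.38,0,0.14],[0,0,0],3],[[0.38,0,0.14],[0,0,0],3],[[0.38,0,0.14],[0,0,0],3],[[0.38,0,0.14],[0,0,0],3],[[0.38,0,0.14],[0,0,0],3],[[0.38,0,0.14],[0,0,0],3]])

```text
time_s: 14.82
ee_pos: [0.4708, -0.2663, 0.0858]
orientation: [3.049, -0.284, 0.538]
force: [-2.0, -0.5, -0.1]
width: 0.0304
finger_force: 0.7
```

```bash
python3 - <<'E'
from h import *
delta(-60,0,64,0,20)
E
```

```text
t 14.82 tip cab [-112.8   -3.3   65.2] toolx [ 0.94  -0.001  0.342] toolz [ 0.342 -0.    -0.94 ] F [-2.03 -0.47 -0.12] w 0.0304 q [-0.65  0.31  1.92  0.27  0.62  0.91]
shift now-tool cm [ 4.92 -0.34  1.91] shift goal-tool cm [ 4.92 -0.33  1.91] turn u [ 0.   -0.   -0.01]
```

Request:
send_rows(targets=[[[0.45,-0.03,0.17],[0,0,0],3],[[0.45,-0.03,0.17],[0,0,0],3],[[0.45,-0.03,0.17],[0,0,0],3],[[0.45,-0.03,0.17],[0,0,0],3],[[0.45,-0.03,0.17],[0,0,0],3],[[0.45,-0.03,0.17],[0,0,0],3],[[0.45,-0.03,0.17],[0,0,0],3],[[0.45,-0.03,0.17],[0,0,0],3],[[0.45,-0.03,0.17],[0,0,0],3],[[0.45,-0.03,0.17],[0,0,0],3],[[0.45,-0.03,0.17],[0,0,0],3]])

```text
time_s: 16.2
ee_pos: [0.5235, -0.2728, 0.0852]
orientation: [3.049, -0.284, 0.538]
force: [-1.8, 0.3, 2.4]
width: 0.0302
finger_force: 1.3
```

```bash
python3 - <<'E'
from h import *
delta(-10,0,64,0,20)
q,e=viewer.get_image("scene");p,d=viewer.get_image("top")
a=cv2.resize(p[170:320,270:440],(425,375));b=cv2.resize(q[180:330,270:420],(375,375)) 
cv2.imwrite("pics/s4.png",np.hstack([a,b])[:,:,::-1])
E
```

```text
t 16.2 tip cab [-59.8   0.   64.5] toolx [ 0.94  -0.001  0.342] toolz [ 0.342 -0.    -0.94 ] F [-1.79  0.3   2.43] w 0.0302 q [-0.6   0.4   1.78  0.23  0.65  0.99]
shift now-tool cm [ 4.66 -0.    1.75] shift goal-tool cm [4.66 0.   1.75] turn u [ 0.   -0.   -0.01]
```

View pics/s4.png

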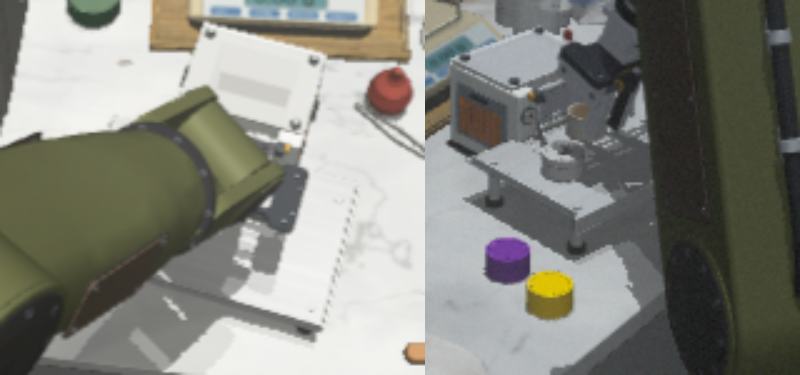

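The sample stands at the doorway (right half, about (580,115)), with the fingers behind it and the tin unmoved. I'll keep pushing slowly.

Request:
send_rows(targets=[[[0.38,0,0.14],[0,0,0],3],[[0.38,0,0.14],[0,0,0],3],[[0.38,0,0.14],[0,0,0],3],[[0.38,0,0.14],[0,0,0],3],[[0.38,0,0.14],[0,0,0],3],[[0.38,0,0.14],[0,0,0],3],[[0.38,0,0.14],[0,0,0],3],[[0.38,0,0.14],[0,0,0],3],[[0.38,0,0.14],[0,0,0],3],[[0.38,0,0.14],[0,0,0],3]])

```text
time_s: 17.55
ee_pos: [0.5632, -0.2803, 0.085]
orientation: [3.049, -0.284, 0.538]
force: [-2.7, 0.9, 0.4]
width: 0.0299
finger_force: 1.0
```

```bash
python3 - <<'E'
from h import *
delta(-10,0,64,0,20)
E
```

```text
t 17.55 tip cab [-19.3  -0.   64.4] toolx [ 0.94  -0.001  0.342] toolz [ 0.342 -0.    -0.94 ] F [-2.73  0.89  0.36] w 0.0299 q [-0.57  0.48  1.67  0.21  0.68  1.04]
shift now-tool cm [ 0.87 -0.    0.35] shift goal-tool cm [ 0.87 -0.    0.35] turn u [ 0.    0.   -0.01]
```

Request:
send_rows(targets=[[[0.28,0,0.1],[0,0,0],3],[[0.28,0,0.1],[0,0,0],3],[[0.28,0,0.1],[0,0,0],3],[[0.28,0,0.1],[0,0,0],3],[[0.28,0,0.1],[0,0,0],3],[[0,0,0],[0,0,0],3],[[0,0,0],[0,0,0],3],[[0,0,0],[0,0,0],3]])

```text
time_s: 18.55
ee_pos: [0.5775, -0.283, 0.0851]
orientation: [3.049, -0.284, 0.538]
force: [-0.4, 0.2, 0.5]
width: 0.0302
finger_force: 0.0
```

```bash
python3 - <<'E'
from h import *
now()
p,d=viewer.get_image("top");q,e=viewer.get_image("scene")
a=cv2.resize(p[170:320,270:440],(425,375));b=cv2.resize(q[180:280,320:420],(375,375)) 
cv2.imwrite("pics/s5.png",np.hstack([a,b])[:,:,::-1])
E
```

```text
t 18.55 tip cab [-4.8 -0.  64.4] toolx [ 0.94  -0.001  0.342] toolz [ 0.342 -0.    -0.94 ] F [-0.45  0.16  0.47] w 0.0302 q [-0.56  0.5   1.63  0.2   0.69  1.06]
```

View pics/s5.png

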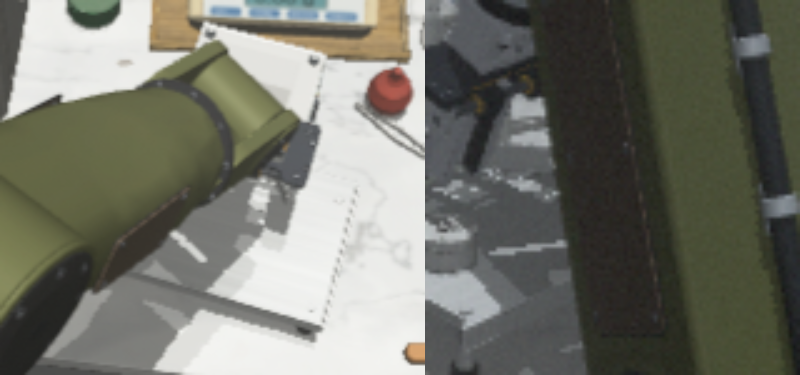

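The fingers at crop (485,150) are at the doorway and the sample is no longer visible. The contact force dropped to zero, so it has slid down. Now I'll draw back and rise.

Request:
send_rows(targets=[[[-0.5,0,-0.18],[0,0,0],3],[[-0.94,0,-0.34],[0,0,0],3],[[-0.94,0,-0.34],[0,0,0],3],[[-0.94,0,-0.34],[0,0,0],3],[[-0.94,0,-0.34],[0,0,0],3],[[-0.94,0,-0.34],[0,0,0],3],[[-0.94,0,-0.34],[0,0,0],3],[[-0.94,0,-0.34],[0,0,0],3],[[-0.94,0,-0.34],[0,0,0],3],[[-0.94,0,-0.34],[0,0,0],3],[[-0.94,0,-0.34],[0,0,0],3],[[-0.94,0,-0.34],[0,0,0],3]])

```text
time_s: 20.15
ee_pos: [0.4636, -0.2616, 0.0849]
orientation: [3.049, -0.284, 0.538]
force: [0.2, -0.3, 0.2]
width: 0.03
finger_force: 0.0
```

Request:
send_rows(targets=[[[0.34,0,-0.94],[0,0,0],3],[[0.34,0,-0.94],[0,0,0],3],[[0.34,0,-0.94],[0,0,0],3],[[0.34,0,-0.94],[0,0,0],3],[[0.34,0,-0.94],[0,0,0],3],[[0.34,0,-0.94],[0,0,0],3],[[0,1,0],[0,0,0],3],[[0,1,0],[0,0,0],3],[[0,1,0],[0,0,0],3],[[0,1,0],[0,0,0],3],[[0,0,0],[0,0,0],3]])

```text
time_s: 21.52
ee_pos: [0.4565, -0.3017, 0.1446]
orientation: [3.049, -0.286, 0.537]
force: [-0.2, -0.1, -0.5]
width: 0.0294
finger_force: 0.0
```

```bash
python3 - <<'E'
from h import *
now()
p,d=viewer.get_image("top");q,e=viewer.get_image("scene")
a=cv2.resize(p[170:320,280:440],(425,400));b=cv2.resize(q[180:280,270:363],(372,400)) 
cv2.imwrite("pics/s6.png",np.hstack([a,b])[:,:,::-1])
for r in viewer.regions_of("top","sample")[:3]: print(r["box"],r["confidence"])
for r in viewer.regions_of("scene","tin")[:3]: 
    m=r["pixels"];v,u=np.nonzero(m);print(r["box"],(C.inv().apply(at_d("scene",(u.mean(),v.mean()),np.median(e[m]))-O)*1000).round(1))
E
```

```text
t 21.52 tip cab [-120.3  -40.8  123.9] toolx [ 0.94  -0.002  0.342] toolz [ 0.342 -0.    -0.94 ] F [-0.22 -0.05 -0.47] w 0.0294 q [-0.73  0.24  1.85  0.26  0.77  0.87]
[478.9, 271.2, 23.6, 16.7] 0.51
[316.5, 237.1, 16.8, 18.1] [-95.4  98.8  76. ]
[204.7, 328.0, 30.0, 26.0] [-202.8  542.3   30.8]
```

View pics/s6.png

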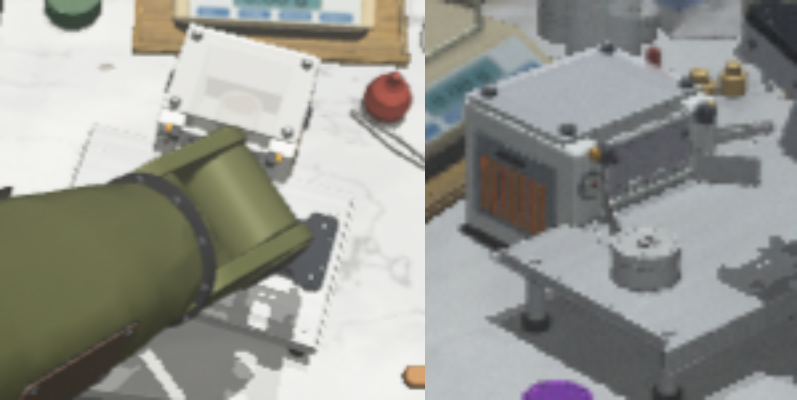

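The sample shows faintly through the clear cover at (232,98), the flap is flat in the doorway at right (655,160), the deck is empty apart from the tin, and the tin is in place. Before handing in, I'll compare that spot with where the resting sample should appear.

```bash
python3 - <<'E'
from h import *
q=proj("top",O+C.apply([.087,0,.049]))[0];print(q,"seen",(367.3,206.8))
if np.hypot(q[0]-367.3,q[1]-206.8)<8: print(workorder.finish_job())
E
```

```text
[369.95192624 209.33736043] seen (367.3, 206.8)
the job is handed in; nothing more can be done
None
```

The job is handed in at about 21.5 s of the 51 s allowed: the sample was pushed through the flap and lies at the chute foot (seen through the cover within about 4 pixels of where it should rest), the flap hangs shut, and the tin looks unmoved; the judge's verdict was not returned.

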